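# Send the cuvette carriage to its reading stop

## Task

The cuvette carriage on the photometer rail is held by a brake: press down the ribbed pad in its middle with the fingertips to free it and, keeping the pad pressed, push the carriage along the rail until it butts against the stop that has the upright pin on top. Then let the pad come back up so that the carriage is held there, and move clear. Only touch and push, lift nothing: do not force the carriage along with its pad up, do not touch the cuvette, and leave everything else on the bench where it stands.

Things in the scene. Friction and masses are not known exactly. Their poses are not given: they have to be found in the camera images.
- rail: Aluminium rail with a T-shaped section, 526 mm long, fixed to the bench, foot 80 mm wide, top 50 mm wide and 30 mm above the bench. Origin at the middle of its underside; its y axis runs along the rail, x across it, z up; the cuvette is on its +x side.
- carriage (a joint): Position of the grey carriage along the rail's y axis, m, 0 at the middle of the rail; it slides only along the rail. With the pad down it slides with about 1 N; with the pad up the brake holds it against about 8 N. Plate 110 mm long (along the rail), 70 mm wide, its top 43 mm above the bench.
- carriage_mid (a point): Centre of the underside of the carriage plate, 31 mm above the bench, on the rail's centre line; the plate's ends lie 55 mm either way along the rail. At each end of the plate stands a raised block, 19 mm long, 56 mm wide, top 69 mm above the bench; the open space between the blocks is 72 mm long and holds the pad.
- pad_top (a point): Centre of the top face of the ribbed dark rubber pad, which lies between the carriage's two raised blocks; directly above carriage_mid, 57 mm above the bench when up. The pad is 66 mm along the rail by 48 mm across; it is spring loaded and goes straight down.
- pad (a joint): How far the pad is pressed down, m: 0 up (brake on) to 0.008 fully down. It starts to move at 9 N and is fully down at 12.6 N; the brake is free as soon as the pad has gone down by 1 mm, and comes on again when the pad is let up.
- stop_pin: The wanted stop, on either side of the carriage: fixed steel block on the rail, 24 mm along it, 60 mm wide, top 56 mm above the bench, with an upright pin with a flat round head (24 mm wide, top 90 mm above the bench). Origin at the centre of the block's underside, 30 mm above the bench, axes as the rail's. The carriage butts against it when carriage_mid is 67 mm from this origin.
- stop_plain: The other stop, on the other side of the carriage: the same block without a pin. Both have a small clamp knob on the -x side. Origin and axes as for stop_pin.
- cuvette: Glass cuvette with a white cap, 12.5 mm square and 50 mm tall, fixed upright on the carriage 55 mm to the +x side (rail axes) of the middle of the pad; its top is 93 mm above the bench. Origin at the centre of its underside. Not to be touched.
- beaker: Bystander: glass beaker, 64 mm across, 75 mm tall. Origin at the centre of its underside.
- weight: Bystander: steel balance weight with a knob, 30 mm across, 50 mm tall. Origin at the centre of its underside.
- vial: Bystander: amber vial with a white cap, 26 mm across, 50 mm tall. Origin at the centre of its underside.
- flask: Bystander: glass bottle with a blue cap, 60 mm across, 110 mm tall. Origin at the centre of its underside.
- dish: Bystander: white weighing dish, 50 mm square, 14 mm tall. Origin at the centre of its underside.
- spatula: Bystander: steel spoon lying flat, 150 mm long. Origin at the middle of its underside, x along it.
- measure: Bystander: glass measuring cylinder, 158 mm tall, foot 56 mm across. Origin at the centre of its underside.

How it is judged:
On the way, in this order (a step that is already met when the one before it is completed fails the run):
1. the pad is pressed down, freeing the brake, with the carriage still where it stood (value of joint pad above 0.001 m and distance of carriage_mid from where it was at the start of the episode below 0.015 m), for 0.1 s.
2. with the pad pressed, the carriage is pushed against the stop with the pin (horizontal distance between carriage_mid and stop_pin below 0.07 m and value of joint pad above 0.001 m), for 0.1 s.
At the end, for the whole second after the job is handed in: The carriage stands against the stop with the pin (gap under 3 mm), at rest, its pad fully up (within 0.8 mm) so that the brake holds it; every bystander is within 20 mm of where it stood (horizontal distance between carriage_mid and stop_pin below 0.07 m and value of joint pad below 0.0008 m and velocity of joint carriage between -0.005 and 0.005 m/s and distance of each of beaker, weight, vial, flask, dish, spatula, measure from where it was at the start of the episode below 0.02 m); the robot touches nothing.
It fails at once if the carriage is forced along (over 5 mm from its start and short of the stop, faster than 20 mm/s) with its pad up (pressed less than 0.5 mm) (distance of carriage_mid from where it was at the start of the episode above 0.005 m and not (horizontal distance between carriage_mid and stop_pin below 0.07 m) and value of joint pad below 0.0005 m and (velocity of joint carriage above 0.02 m/s or velocity of joint carriage below -0.02 m/s)).
It fails at once if the robot touches the cuvette (over 1 N) (contact force between any of the fingers, the arm and cuvette above 1 N).
It fails at once if a bystander is lifted, carried or shoved (over 20 mm) (distance of any of beaker, weight, vial, flask, dish, spatula, measure from where it was at the start of the episode above 0.02 m).
It also fails if it takes over 45 s, if anything falls off the work surface, if the arm or the gripper's body presses on something with over 40 N, if the wrist force passes 120 N, or if a joint passes its speed limit or range.

## Robot

A 6-joint arm with a two-finger parallel gripper is mounted at the origin on the work surface. World frame = base frame: x ahead of the robot, y to its left, z up, the work surface at z = 0. Lengths are in m, angles in rad, forces in N, time in s.
With the tool pointing down it reaches from about 0.275 to 0.875 m from the base axis. Payload 12.5 kg.
Tool frame: the origin (TCP) lies on the mounting face of the last link; the fingertips stand 173 mm ahead of it and the grasp point (between the pads) lies 155 mm ahead of it; z points along the fingers, y is the line along which they close (so a half turn about z gives the same grasp; the last joint's range is limited). The gripper opens to 85 mm and grips with 20 to 120 N. Pads are 22 mm wide; open, the fingers measure 114 mm over their backs; the gripper's body (76 mm by 85 mm) begins 54 mm behind the grasp point. The pads swing forward as they close: fully open they stand 13 mm farther back than shut.
Start: joints at [1.213, 0.351, 1.652, -0, 1.139, -0.085], TCP at [0.148, 0.53, 0.405] pointing down, gripper open.
Joint ranges: [-2.75, 2.75], [-0.79, 2.1], [0.01, 2.65], [-1.57, 4.71], [0.07, 3.14], [-2.87, 2.87]. Speed limits (rad/s): [2.22, 2.22, 2.79, 3.14, 3.14, 3.14].

## Interface

Orientations are given as [roll, pitch, yaw] about the fixed x, y, z axes, in that order (R = Rz(yaw) Ry(pitch) Rx(roll)).
In Python, from bench import env, vision, nets gives the robot as it stands.
- The arm moves only by the shell command python3 -m inch 'ROWS'. ROWS is JSON, a list that holds one entry, the list of rows, each a list of 5 numbers: the opening in per cent of the stroke, from 0 (shut) to 100 (fully open), then the shift along the world's x, y, z in cm, then the turn about the world's z in degrees. In form: [[[jaw, tx, ty, tz, twist], ...]]. A call has 1 to 20 rows; each row shifts and turns the commanded pose from where the row before left it; what a row does not reach is not made up. A row lasts 1/10 s, in which the tool goes at most 50 mm and 8.59 degrees, less where a joint would pass 70% of its speed; a pose out of reach is approached as far as the arm can. A call is refused whole if a number of a shift passes 5 or a number of a turn 8.59, either way. A call with a gripper value outside its range is refused whole. The fingers move at their own pace and stop on an object; the grip force is fixed at half the most. Time passes only in rows, so rows that do not move let the fingers close. It gives the time, the measured TCP pose, the force, the opening and the grip force at its end, in the units of the state.
- env.state(): the state, without advancing time (a new reading comes with each control period).
- vision.snapshot(name): name is "scene" or "top" or "wrist"; returns (picture, depth): 420x560x3 uint8, blue, green, red; 420x560 float32, m along the optical axis (not along the pixel's ray), 0 where there is no reading.
- vision.camera_info(name): a dict with "fx", "fy", "cx", "cy" (pixels), "cam_to_world" (4x4, takes a point from camera to world coordinates). Camera axes: x right, y down, z forward; pixel columns grow to the right and rows downward; lengths in m; the calibration is good to about 2 mm. The wrist camera is an equidistant fisheye: a pixel r from the principal point sees the ray r / f radians off the axis. A picture is of the moment at which its call begins: read the wrist's pose just before it. camera_info takes no time and is no camera call; for the wrist camera it gives the pose at the moment of the call.
- env.hand_in(): hands the job in; it is judged then, once.
Trained networks look in the newest picture that a camera, given by its name, has taken for a name from the list of things; names that differ only in an ending like _2 or _b are one class to them, and where a whole thing is asked for, a point or a joint stands for the part that bears it (a point fixed in the world has none). Each returns a list of dicts, best first, with "confidence" (0 to 1); they miss things now and then, are a little off and sometimes report something else, mostly with a low value. They report only what shows in the picture. A call takes as long as a camera call.
- nets.cut_out(camera, target): "mask" (420x560 bool, what is visible of it) and "bbox" ([left, top, width, height] in pixels, round what is visible of it).
- nets.pinpoint(camera, target): "point" ([row, column] in pixels: a listed point, or the origin of a listed thing).
The state is a dict: "time_s": time; "qpos": joint angles; "qd": joint speeds; "effort": joint torques, N m; "tcp_pos": TCP position; "orientation": TCP orientation; "wrist_force": force on the tool from outside, world axes, zero at the start; "moment": the same for the moment, N m; "gripper_width": finger opening in m; "grasp_force": force on a finger pad.
Only numpy, scipy, OpenCV 4.12 (cv2) and the standard library are available. Lean on these libraries where they do the work, as an engineer would, in place of code of your own. Each camera call takes 0.05 s, during which the arm holds its last target. There are 200 camera calls.

## Working session

There is one attempt and no reset: what is moved stays moved. The work goes in short steps, Python scripts to look and compute and a shell command to move; the robot and the scene stay as the last step left them, time stands still between calls to the robot, and variables do not carry over. Pictures are saved under pics/ and viewed, at most 10 in all, crops included, and the job is handed in when it is done.

```bash
mkdir -p pics; cat > h.py <<'E'
import numpy as np, cv2
from bench import env, vision, nets
def w(cam,row,col,z=None,d=None):
    i=vision.camera_info(cam);T=np.array(i["cam_to_world"])
    r=np.array([(col-i["cx"])/i["fx"],(row-i["cy"])/i["fy"],1.])
    if d is None:
        g=T[:3,:3]@r; return T[:3,3]+g*(z-T[2,3])/g[2]
    return T[:3,:3]@(r*d)+T[:3,3]
E
python3 - <<'E'
from h import *
p,d=vision.snapshot("top");cv2.imwrite("pics/top.png",p)
for n,z in [("pad_top",.057),("carriage_mid",.031),("stop_pin",.03),("stop_plain",.03),("rail",0),("cuvette",.043)]:
    for r in nets.pinpoint("top",n)[:2]:
        a=r["point"];dd=d[int(a[0]),int(a[1])]
        print(n,np.round(a),round(r["confidence"],2),w("top",*a,z=z).round(4),w("top",*a,d=dd).round(3))
p,d=vision.snapshot("scene");cv2.imwrite("pics/scene.png",p)
for n,z in [("pad_top",.057),("stop_pin",.03),("stop_plain",.03),("cuvette",.043)]:
    for r in nets.pinpoint("scene",n)[:2]:
        a=r["point"];print("scene",n,np.round(a),round(r["confidence"],2),w("scene",*a,z=z).round(4))
print(env.state())
E
```

```text
pad_top [197. 261.] 0.58 [0.5532 0.0401 0.057 ] [0.553 0.04  0.06 ]
carriage_mid [205. 256.] 0.71 [0.5385 0.0522 0.031 ] [0.536 0.052 0.056]
stop_pin [227. 165.] 0.82 [0.4918 0.2635 0.03  ] [0.488 0.252 0.089]
stop_plain [182. 325.] 0.74 [ 0.587 -0.108  0.03 ] [ 0.583 -0.105  0.055]
stop_plain [231. 166.] 0.55 [0.4835 0.2599 0.03  ] [0.482 0.254 0.06 ]
rail [207. 243.] 0.63 [0.5367 0.0837 0.    ] [0.529 0.08  0.072]
cuvette [178. 249.] 0.5 [0.598  0.0665 0.043 ] [0.59  0.065 0.09 ]
cuvette [245. 311.] 0.43 [ 0.4416 -0.0704  0.043 ] [ 0.441 -0.07   0.052]
scene pad_top [210. 287.] 0.64 [0.5529 0.042  0.057 ]
scene stop_pin [154. 344.] 0.68 [0.4854 0.2764 0.03  ]
scene stop_plain [265. 243.] 0.87 [ 0.5988 -0.1132  0.03  ]
scene cuvette [221. 308.] 0.53 [0.5989 0.0684 0.043 ]
{'time_s': 0.6, 'qpos': array([ 1.21340249e+00,  3.50686329e-01,  1.65181189e+00, -1.47432927e-05,
        1.13907869e+00, -8.45863560e-02]), 'qd': array([ 0.0003333 , -0.00023126,  0.00154602, -0.00035484, -0.00054278,
       -0.00112543]), 'effort': array([ 1.11406156e-03, -5.05845523e+01, -2.91575861e+01,  1.04975868e-05,
        6.84537481e-04, -6.54708117e-06]), 'tcp_pos': array([0.14815334, 0.5296529 , 0.40469252]), 'orientation': array([3.14157810e+00, 1.46724314e-05, 2.86879134e+00]), 'wrist_force': array([ 0.54388133, -0.26732234,  0.08117107]), 'moment': array([ 0.02071545, -0.02602445, -0.01962768]), 'grasp_force': 0.0, 'gripper_width': 0.08530646362173931}
```

View pics/top.png

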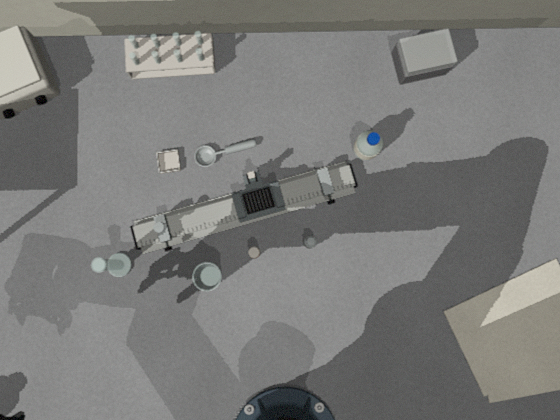

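View pics/scene.png

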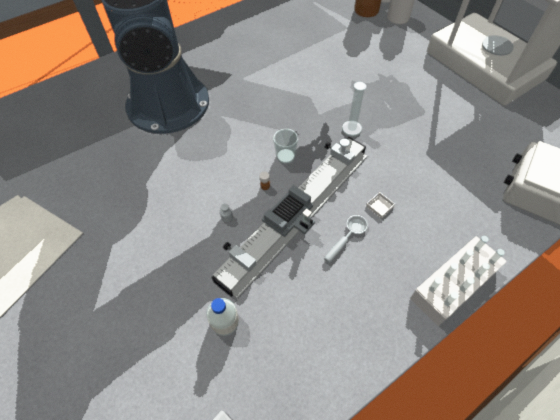

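The top view shows the pin stop at about (165,228) px, left (world +y), the plain stop at (335,180), and the pad at (258,200). The networks agree with this. The scene view confirms the pin stop at (345,148) by the measuring cylinder. Rail yaw is about 15°, and the push goes toward rail +y, about (-0.26, 0.965). I'll approach above the pad with the jaws closed.

```bash
python3 -m inch '[[[0,2.5,-3.05,0,1.95],[0,2.5,-3.05,0,1.95],[0,2.5,-3.05,0,1.95],[0,2.5,-3.05,0,1.95],[0,2.5,-3.05,0,1.95],[0,2.5,-3.05,0,1.95],[0,2.5,-3.05,0,1.95],[0,2.5,-3.05,0,1.95],[0,2.5,-3.05,0,1.95],[0,2.5,-3.05,0,1.95],[0,2.5,-3.05,0,1.95],[0,2.5,-3.05,0,1.95],[0,2.5,-3.05,0,1.95],[0,2.5,-3.05,0,1.95],[0,2.5,-3.05,0,1.95],[0,2.5,-3.05,-1,1.95]]]'
python3 - <<'E'
from h import *
T=np.array(vision.camera_info("wrist")["cam_to_world"]);i=vision.camera_info("wrist")
print(env.state()["tcp_pos"],env.state()["orientation"],T.round(3),env.state()["gripper_width"])
p,d=vision.snapshot("wrist");cv2.imwrite("pics/wrist.png",p)
def f(a,z):
    x,y=a[1]-i["cx"],a[0]-i["cy"];r=np.hypot(x,y);t=r/i["fx"]
    g=T[:3,:3]@np.array([x/r*np.sin(t),y/r*np.sin(t),np.cos(t)]);return T[:3,3]+g*(z-T[2,3])/g[2]
for n,z in [("pad_top",.057),("carriage_mid",.031),("stop_pin",.03),("stop_plain",.03),("cuvette",.043)]:
    for r in nets.pinpoint("wrist",n)[:2]: print(n,np.round(r["point"]),round(r["confidence"],2),f(r["point"],z).round(4))
for r in nets.cut_out("wrist","pad_top")[:1]:
    m=cv2.moments(r["mask"].astype(np.uint8));print("mask",r["bbox"],r["confidence"])
E
```

```text
time_s: 2.2
tcp_pos: [0.5493, 0.0402, 0.3957]
orientation: [-3.141, 0.002, -2.869]
wrist_force: [1.7, 1.1, 0.7]
gripper_width: 0.0
grasp_force: 0.0
[0.54925099 0.04017632 0.39569509] [-3.14093382e+00  2.38320683e-03 -2.86862559e+00] [[-0.269  0.924  0.272  0.481]
 [ 0.963  0.258  0.075  0.021]
 [-0.001  0.282 -0.959  0.367]
 [ 0.     0.     0.     1.   ]] 3.5352557333989855e-05
pad_top [187. 288.] 0.85 [0.5452 0.0488 0.057 ]
stop_pin [190. 470.] 0.74 [0.4915 0.2631 0.03  ]
stop_pin [289. 411.] 0.39 [0.6328 0.2372 0.03  ]
stop_plain [181. 142.] 0.83 [ 0.5866 -0.1085  0.03  ]
cuvette [236. 282.] 0.7 [0.6009 0.0587 0.043 ]
mask [253.5, 164.1, 68.4, 49.9] 0.58
```

View pics/wrist.png

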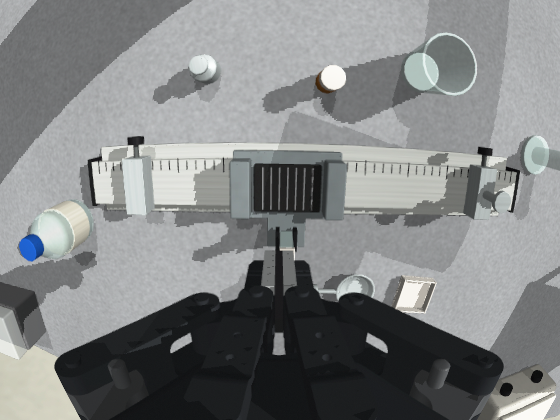

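The wrist view shows the pad at (288,188) px, the cuvette at (285,236) in front of it, the pin stop at about (483,190) and the plain stop at (138,185). The line through the stops passes through the pad at about (0.547, 0.045), in direction (-0.25, 0.97). The travel is about 158 mm. I'll descend to just above the pad, slightly toward the leading block.

```bash
python3 -m inch '[[[0,-0.4,1.2,-3,0],[0,0,0,-3,0],[0,0,0,-3,0],[0,0,0,-3,0],[0,0,0,-2.5,0],[0,0,0,-1,0],[0,0,0,0,0],[0,0,0,0,0]]]'
python3 -c "
from h import *
p,d=vision.snapshot('wrist');cv2.imwrite('pics/w2.png',p)"
```

```text
time_s: 3.35
tcp_pos: [0.5445, 0.054, 0.2409]
orientation: [-3.141, 0.001, -2.869]
wrist_force: [-0.3, 0.0, 0.8]
gripper_width: -0.0001
grasp_force: 0.0
```

View pics/w2.png

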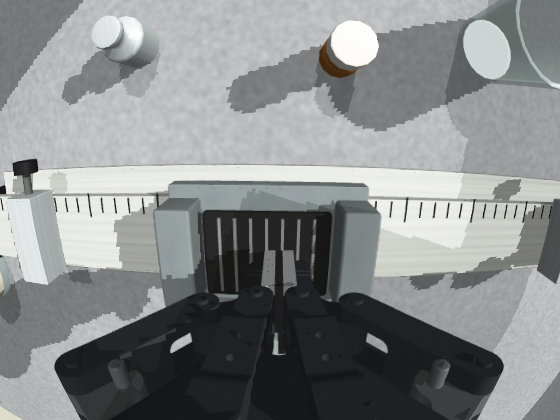

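The shut fingers stand over the pad: tips at about (280,252) px, pad columns 203–332. The blocks on both sides are clear. Now I'll press with force feedback.

```bash
python3 -m inch '[[[0,0,0,-0.5,0],[0,0,0,-0.4,0],[0,0,0,-0.2,0],[0,0,0,0,0],[0,0,0,0,0]]]'
```

```text
time_s: 3.9
tcp_pos: [0.5443, 0.0536, 0.2293]
orientation: [-3.141, 0.001, -2.87]
wrist_force: [-1.6, 0.1, 8.5]
gripper_width: -0.0001
grasp_force: 4.5
```

```bash
python3 -m inch '[[[0,0,0,-0.2,0],[0,0,0,-0.2,0],[0,0,0,-0.15,0],[0,0,0,0,0],[0,0,0,0,0],[0,0,0,0,0]]]'
```

```text
time_s: 4.5
tcp_pos: [0.5443, 0.0536, 0.224]
orientation: [-3.141, 0.001, -2.87]
wrist_force: [-3.4, -1.0, 11.3]
gripper_width: 0.0003
grasp_force: 5.7
```

The pad is about 5 mm down (11.3 N). Next is the slide toward the pin stop.

```bash
python3 -m inch '[[[0,-0.05,0.2,0,0],[0,-0.1,0.4,0,0],[0,-0.15,0.6,0,0],[0,-0.15,0.6,0,0],[0,-0.15,0.6,0,0],[0,-0.15,0.6,0,0],[0,-0.15,0.6,0,0],[0,-0.15,0.6,0,0],[0,-0.15,0.6,0,0],[0,-0.15,0.6,0,0],[0,-0.15,0.6,0,0],[0,-0.15,0.6,0,0],[0,-0.1,0.4,0,0],[0,-0.05,0.2,0,0],[0,0,0,0,0],[0,0,0,0,0]]]'
python3 -c "
from h import *
p,d=vision.snapshot('wrist');cv2.imwrite('pics/w3.png',p)"
```

```text
time_s: 6.1
tcp_pos: [0.5258, 0.1257, 0.2237]
orientation: [3.142, -0.001, -2.87]
wrist_force: [-5.9, -0.9, 11.3]
gripper_width: 0.0002
grasp_force: 5.8
```

View pics/w3.png

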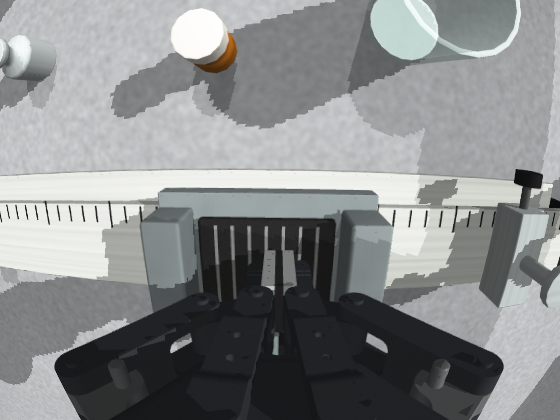

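The carriage moves with the fingers without slipping, with the same pad-to-finger alignment. The pin stop is ahead at (515,250). About 85 mm remains, and I'll bias slightly to −x because of the side force.

```bash
python3 -m inch '[[[0,-0.1,0.2,0,0],[0,-0.15,0.4,0,0],[0,-0.17,0.6,0,0],[0,-0.17,0.6,0,0],[0,-0.17,0.6,0,0],[0,-0.17,0.6,0,0],[0,-0.17,0.6,0,0],[0,-0.17,0.6,0,0],[0,-0.17,0.6,0,0],[0,-0.17,0.6,0,0],[0,-0.17,0.6,0,0],[0,-0.15,0.6,0,0],[0,-0.1,0.4,0,0],[0,-0.05,0.2,0,0],[0,0,0,0,0],[0,0,0,0,0]]]'
python3 -c "
from h import *
p,d=vision.snapshot('wrist');cv2.imwrite('pics/w4.png',p)"
```

```text
time_s: 7.75
tcp_pos: [0.506, 0.1979, 0.2244]
orientation: [3.142, 0.003, -2.87]
wrist_force: [0.6, 0.2, 11.3]
gripper_width: 0.0002
grasp_force: 5.6
```

View pics/w4.png

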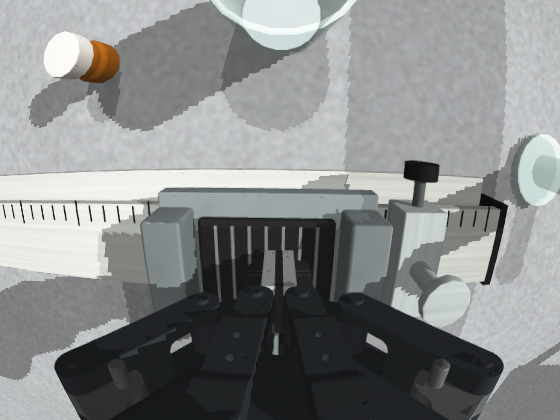

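A gap of about 10 px, or 5 mm, remains: the plate edge is at column 378 and the stop face at 388. I'll push slowly until the force shows contact.

```bash
python3 -m inch '[[[0,-0.06,0.2,0,0],[0,-0.06,0.2,0,0],[0,-0.06,0.2,0,0],[0,0,0,0,0],[0,0,0,0,0]]]'; python3 -m inch '[[[0,-0.05,0.2,0,0],[0,-0.05,0.2,0,0],[0,0,0,0,0],[0,0,0,0,0]]]'
```

```text
time_s: 8.3
tcp_pos: [0.5043, 0.2039, 0.2245]
orientation: [3.141, 0.003, -2.87]
wrist_force: [0.7, 0.7, 11.5]
gripper_width: -0.0001
grasp_force: 5.6
time_s: 8.7
tcp_pos: [0.5033, 0.2077, 0.2244]
orientation: [-3.141, 0.003, -2.87]
wrist_force: [0.4, -1.1, 11.2]
gripper_width: -0.0001
grasp_force: 5.6
```

```bash
python3 -m inch '[[[0,-0.05,0.2,0,0],[0,-0.05,0.2,0,0],[0,0,0,0,0],[0,0,0,0,0]]]';  python3 -c "
from h import *
p,d=vision.snapshot('wrist');cv2.imwrite('pics/w5.png',cv2.resize(p[150:350,300:500],None,fx=3,fy=3))"
```

```text
time_s: 9.1
tcp_pos: [0.5024, 0.2114, 0.2244]
orientation: [-3.141, 0.003, -2.87]
wrist_force: [1.6, -5.3, 12.3]
gripper_width: -0.0005
grasp_force: 5.6
```

View pics/w5.png

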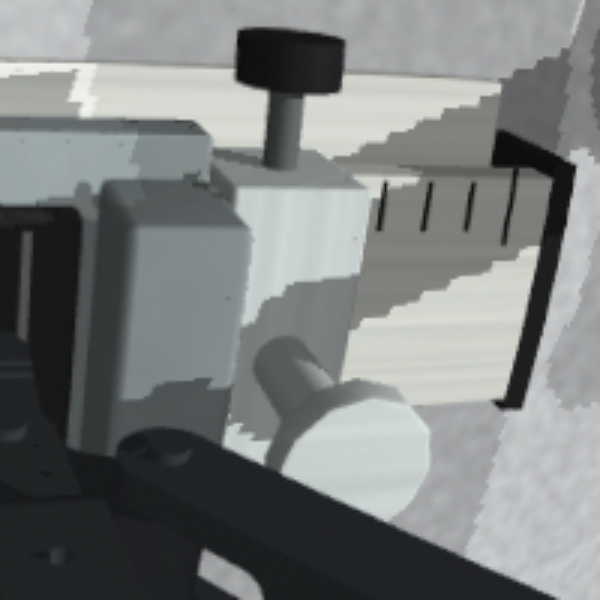

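The carriage plate touches the stop block, and the reaction along the rail is 5 N. A small extra nudge, then I'll lift straight up.

```bash
python3 -m inch '[[[0,-0.05,0.2,0,0],[0,0,0,0,0],[0,0,0,0,0]]]'; python3 -m inch '[[[0,0,0,0.3,0],[0,0,0,0.3,0],[0,0,0,0.4,0],[0,0,0,1,0],[0,0,0,3,0],[0,0,0,4,0],[0,0,0,4,0],[0,0,0,0,0],[0,0,0,0,0]]]'
python3 -c "
from h import *
p,d=vision.snapshot('wrist');cv2.imwrite('pics/w6.png',p)"
```

```text
time_s: 9.45
tcp_pos: [0.5019, 0.2133, 0.2244]
orientation: [-3.141, 0.003, -2.87]
wrist_force: [2.0, -6.0, 11.6]
gripper_width: 0.0
grasp_force: 5.6
time_s: 10.35
tcp_pos: [0.5009, 0.2137, 0.354]
orientation: [3.141, 0.001, -2.87]
wrist_force: [-0.7, -0.2, -1.7]
gripper_width: -0.0001
grasp_force: 0.0
```

View pics/w6.png

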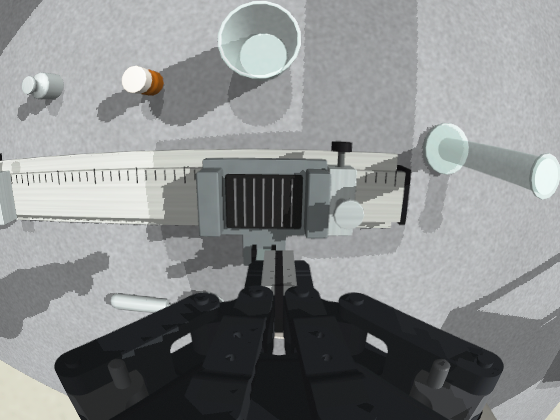

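The carriage butts against the pin stop with no gap at column 330, the pad is up, the cuvette and bystanders are untouched, and the tool is clear. Handing in.

```bash
python3 -c "
from bench import env
print(env.hand_in())"
```

```text
the job is handed in; nothing more can be done
None
```

The carriage is against the pin stop with its pad back up so the brake holds it, and the arm is clear; I handed the job in after about 10 s of robot time, but no verdict came back.

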